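# Charge a grinding jar with balls through a funnel

### The job

Move the orange funnel from its rest into the mouth of the steel grinding jar, then pour all five white ceramic balls from the hand scoop through the funnel into the jar and set the empty scoop back down flat on the bench. Leave the funnel sitting level in the jar and the jar standing upright, and do not knock the jar over or disturb the two bottles and the timer.

Things in the scene. Friction and masses are not known exactly. Their poses are not given: they have to be found in the camera images.
- jar: heavy loose steel grinding jar, 0.5 kg, standing upright: a hollow cone 95 mm high, 68 mm diameter at the foot, narrowing to an open mouth 52 mm outside and 45 mm inside, with a black band below the mouth. Origin: centre of its underside, z up. Inner floor at z = 6 mm
- jar_mouth (a point): centre of the jar's open mouth, 95 mm above its underside
- rest: funnel rest with a white round foot, fixed to the bench: foot 88 mm diameter, 8 mm thick, with three steel prongs (8 mm thick, 48 mm high, 26 mm from the axis) between which the funnel stands at the start. Origin: centre of its underside
- funnel: loose orange wide funnel, 70 g: spout 39 mm outside, 33 mm inside diameter, 30 mm long; cone above it widening to the rim, 110 mm outside, at 78 mm height. Origin: centre of the spout's lower end, z up its axis; grip tab at its -x. In the rest the origin is 12 mm above the bench; seated in the jar 62 mm above the jar's underside (cone on the mouth's edge, 3 mm side play)
- funnel_tab (a point): middle of the funnel's grip tab, a plate 36 mm long (along funnel x), 10 mm thick (y), from 52 to 80 mm above the funnel's origin; this point lies at (-73, 0, 66) mm in the funnel's frame
- scoop: loose aluminium hand scoop, 160 g, five balls in it: trough 62 mm wide (y), walls 35 mm high, 3 mm thick, flat floor from x = -41 to +41 mm, then a lip sloping up at 30 degrees to the open pouring edge at x = +71 mm; behind it (-x) a black upright grip plate. Origin: centre of the flat floor's underside, z up, +x towards the lip
- scoop_grip (a point): where to hold the scoop: on its black grip plate, 44 mm long (scoop x), 12 mm thick (scoop y), from 36 to 80 mm above the scoop's underside; at (-65, 0, 62) mm in the scoop's frame
- scoop_lip (a point): middle of the scoop's pouring edge, at (71, 0, 20) mm in the scoop's frame
- ball_0: white ceramic grinding ball, 16 mm diameter, 13 g, in the scoop at the start; origin at its centre
- ball_1: white ceramic grinding ball, 16 mm diameter, 13 g, in the scoop at the start; origin at its centre
- ball_2: white ceramic grinding ball, 16 mm diameter, 13 g, in the scoop at the start; origin at its centre
- ball_3: white ceramic grinding ball, 16 mm diameter, 13 g, in the scoop at the start; origin at its centre
- ball_4: white ceramic grinding ball, 16 mm diameter, 13 g, in the scoop at the start; origin at its centre
- wash: bystander: yellow wash bottle with a thin spout, 62 mm diameter, 188 mm high; origin: centre of its underside
- saline: bystander: white saline bottle with a blue cap, 58x83 mm, 202 mm high; origin: centre of its underside
- timer: bystander: white round bench timer with a red dial, 64 mm diameter, 31 mm high; origin: centre of its underside
Mind the look-alikes: they are no part of the job. Of the things that look like the funnel, the larger one is meant.

How it is judged:
By the outcome, as a careful person would: the job done as asked, in the order asked, and still so for the second after the job is handed in, with the robot touching nothing.
It also fails if it takes over 72 s, if anything falls off the work surface, if the arm or the gripper's body presses on something with over 40 N, if the wrist force passes 120 N, or if a joint passes its speed limit or range.

### The arm

A 7-joint arm with a two-finger parallel gripper is mounted at the origin on a cart in front of the work surface, level with it; the furniture and walls round the work are solid. World frame = base frame: x ahead of the robot, y to its left, z up, the work surface at z = 0. Lengths are in mm, angles in rad, forces in N, time in s.
With the tool pointing down it reaches from about 400 to 900 mm from the base axis. Payload 5.6 kg.
Tool frame: the origin (TCP) lies on the centre line of the jaws, within the pads' length; the fingertips stand 11 mm ahead of it and the grasp point (between the pads) lies 8 mm behind it; z points along the fingers, y is the line along which they close (so a half turn about z gives the same grasp; the last joint's range is limited). The gripper opens to 92 mm and grips with 3 to 60 N. Pads are 20 mm wide; open, the fingers measure 128 mm over their backs; the gripper's body (75 mm by 189 mm) begins 69 mm behind the grasp point.
Start: joints at [1.076, 0.468, -0.012, 1.603, 0.006, 1.071, -0.056], TCP at [283.743, -584.807, 225.592] pointing down, gripper open.
Joint ranges: [-2.53, 2.53], [-0.31, 2.02], [-1.57, 1.55], [0.28, 2.44], [-1.29, 4.43], [0.15, 1.84], [-2.92, 2.92]. Speed limits (rad/s): [2.57, 2.57, 3.14, 3.14, 3.14, 3.14, 3.14].

### API

Orientations are given as a 3x3 rotation matrix whose columns are the frame's x, y, z axes.
In Python, from station import get_obs, grab_frame, camera_info, sign_off, trace gives the robot as it stands. The module is installed in compiled form; this text tells all that it offers.
- The arm moves only by the tool drive_tool, never from a script. Its argument "deltas" is a list of rows, each a list of 3 entries, a list of its own where there are three numbers: the shift along the tool's x, y, z in m, then the turn about the tool's z in rad, then the finger opening in m, from 0 to 0.0919. In form: [[[x, y, z], turn, claw], ...]. A call has exactly 10 rows; each row is the pose to reach, as a shift and turn from the pose commanded when the call began, along the tool's axes at that moment; what a row does not reach only later rows make up. A row lasts 1/8 s, in which the tool goes at most 62.5 mm and 10.7 degrees, less where a joint would pass 70% of its speed; a pose out of reach is approached as far as the arm can. A call with a gripper value outside its range is refused whole. The fingers move at their own pace and stop on an object; "newtons" is the grip in N (left out, the last holds). Time passes only in rows, so rows that repeat a pose let the fingers close, or fill a call up. It gives the time, the measured TCP pose, the force, the opening and the grip force at its end, in the units of the state.
- get_obs(): the state, without advancing time (a new reading comes with each control period).
- grab_frame(name): name is "side" or "top"; returns (picture, depth): 400x640x3 uint8, blue, green, red; 400x640 float32, mm along the optical axis (not along the pixel's ray), 0 where there is no reading.
- camera_info(name): a dict with "vertical_fov" (degrees; the focal length in pixels is half the picture's height over the tangent of half this angle, whatever the lens; pixels are square), "cx", "cy" (the principal point, pixels), "k1" (the pictures are not rectified: a ray, as slopes to the right and down, at radius r is drawn at 1 + k1 r^2 times it, then the intrinsics apply), "pose" (4x4, takes a point from camera to world coordinates). Camera axes: x right, y down, z forward; pixel columns grow to the right and rows downward; lengths in mm; the calibration is good to about 2 mm. A picture is of the moment at which its call begins. camera_info takes no time and is no camera call.
- sign_off(): hands the job in; it is judged then, once.
Trained networks look in the newest picture that a camera, given by its name, has taken for a name from the list of things; names that differ only in an ending like _2 or _b are one class to them, and where a whole thing is asked for, a point or a joint stands for the part that bears it (a point fixed in the world has none). Each returns a list of dicts, best first, with "confidence" (0 to 1); they miss things now and then, are a little off and sometimes report something else, mostly with a low value. They report only what shows in the picture. A call takes as long as a camera call. They do not tell look-alikes from the thing itself.
- trace(camera, label): "region" (400x640 bool, what is visible of it) and "box" ([centre column, centre row, width, height] in pixels, round what is visible of it).
The state is a dict: "time_s": time; "joint_positions": joint angles; "dq": joint speeds; "joint_torque": joint torques, N m; "eef_pos": TCP position; "eef_rot": TCP orientation; "wrist_force": force on the tool from outside, world axes, zero at the start; "ft_torque": the same for the moment, N m; "finger_gap": finger opening in mm; "grip_force": force on a finger pad.
Only numpy, scipy, OpenCV 4.12 (cv2) and the standard library are available. Lean on these libraries where they do the work, as an engineer would, in place of code of your own. Each camera call takes 0.05 s, during which the arm holds its last target. There are 200 camera calls.

## Working session

There is one attempt and no reset: what is moved stays moved. The work goes in short steps, Python scripts to look and compute and a tool call to move; the robot and the scene stay as the last step left them, time stands still between calls to the robot, and variables do not carry over. Pictures are saved under pics/ and viewed, at most 10 in all, crops included, and the job is handed in when it is done.

Besides the shell and the picture viewer there is one more tool, called after "Call:" by a JSON object that holds its "op" and its "data". drive_tool: Moves the arm, as the interface text tells. Its arguments: {"type":"object","properties":{"deltas":{"type":"array"},"newtons":{"type":"number"}},"required":["deltas"]}

```bash
mkdir -p pics; cat > h.py <<'E'
import numpy as np, cv2
from station import get_obs, grab_frame, camera_info, trace
def cloud(name, depth):
    ci=camera_info(name); H,W=depth.shape
    f=H/2/np.tan(np.radians(ci["vertical_fov"])/2)
    K=np.array([[f,0,ci["cx"]],[0,f,ci["cy"]],[0,0,1.]])
    v,u=np.mgrid[0:H,0:W]
    p=cv2.undistortPoints(np.stack([u,v],-1).reshape(-1,1,2).astype(float),K,np.array([ci["k1"],0,0,0,0.])).reshape(H,W,2)
    c=np.dstack([p[...,0]*depth,p[...,1]*depth,depth,np.ones_like(depth)])
    return (c@np.array(ci["pose"]).T)[...,:3]
E
python3 - <<'E'
from h import *
o=get_obs(); print(o["eef_pos"],o["eef_rot"],o["time_s"],o["finger_gap"])
for n in ("top","side"):
    im,d=grab_frame(n); cv2.imwrite(f"pics/{n}0.png",im); P=cloud(n,d)
    np.savez(f"{n}0.npz",im=im,d=d,P=P)
    print(n,np.round(camera_info(n)["pose"],2).tolist())
    for l in ["jar","rest","funnel","scoop","ball_0","wash","saline","timer"]:
        for r in trace(n,l)[:3]:
            m=r["region"]&(d>0); q=P[m]
            if len(q): print(l,round(r["confidence"],2),np.round(r["box"]),"med",np.median(q,0).round(),"lo",np.percentile(q,2,axis=0).round(),"hi",np.percentile(q,98,axis=0).round())
E
```

```text
[ 283.45349134 -584.30450612  224.62855978] [[ 8.99704133e-01  4.36499297e-01 -9.15022423e-04]
 [ 4.36500231e-01 -8.99702821e-01  1.54358225e-03]
 [-1.49475686e-04 -1.78817483e-03 -9.99998390e-01]] 0.0 91.77024502163779
top [[0.01, -0.99, 0.11, 426.59], [-1.0, -0.01, -0.0, -84.31], [0.0, -0.11, -0.99, 1077.98], [0.0, 0.0, 0.0, 1.0]]
jar 0.96 [216. 186.  35.  32.] med [558. 132.  38.] lo [526. 100.  -0.] hi [587. 159.  96.]
rest 0.72 [331. 198.  16.  14.] med [ 544. -133.    8.] lo [ 530. -147.    3.] hi [ 556. -121.   12.]
funnel 0.66 [358. 282.  43.  44.] med [ 344. -193.   46.] lo [ 307. -226.   -1.] hi [ 395. -150.   61.]
funnel 0.61 [331. 203.  56.  66.] med [ 540. -134.   73.] lo [ 468. -183.   -1.] hi [589. -82.  92.]
scoop 0.8 [417. 201.  45.  72.] med [ 552. -338.   12.] lo [ 462. -367.    0.] hi [ 609. -291.   80.]
wash 0.66 [371. 110.  28.  36.] med [ 716. -208.  103.] lo [ 699. -237.   16.] hi [ 747. -185.  171.]
saline 0.72 [281. 108.  40.  43.] med [711. -19. 138.] lo [696. -54.  14.] hi [743.  21. 199.]
timer 0.6 [273. 266.  30.  27.] med [385.  -1.  28.] lo [357. -29.  13.] hi [413.  28.  34.]
side [[-1.0, -0.04, 0.07, 455.99], [-0.08, 0.56, -0.82, 742.89], [-0.01, -0.83, -0.56, 647.88], [0.0, 0.0, 0.0, 1.0]]
jar 0.78 [292. 288.  41.  66.] med [554. 155.  59.] lo [525. 107.   3.] hi [583. 166.  94.]
rest 0.93 [314. 217.  41.  24.] med [ 530. -112.    7.] lo [ 498. -158.    1.] hi [576. -88.  41.]
funnel 0.79 [400. 193.  45.  31.] med [ 345. -202.   45.] lo [ 306. -226.    1.] hi [ 394. -150.   59.]
funnel 0.64 [324. 195.  69.  49.] med [ 536. -148.   71.] lo [ 454. -184.   15.] hi [585. -83.  90.]
wash 0.93 [239. 171.  29.  56.] med [ 721. -192.   71.] lo [ 698. -221.    4.] hi [ 751. -182.  125.]
saline 0.85 [217. 209.  43. 100.] med [716.  14. 102.] lo [694. -37.   1.] hi [748.  28. 192.]
timer 0.66 [388. 255.  34.  29.] med [383.  16.  22.] lo [354. -19.   4.] hi [411.  32.  31.]
```

View pics/top0.png

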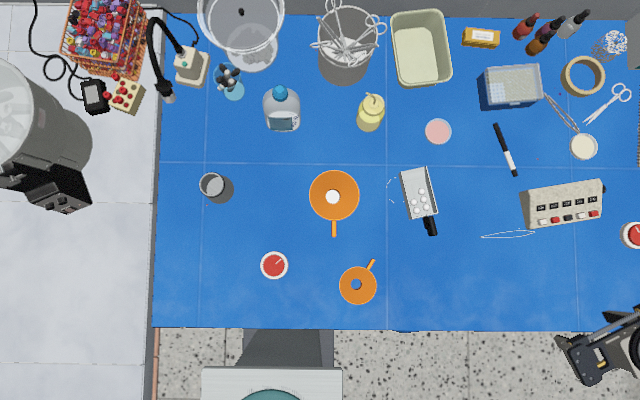

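View pics/side0.png

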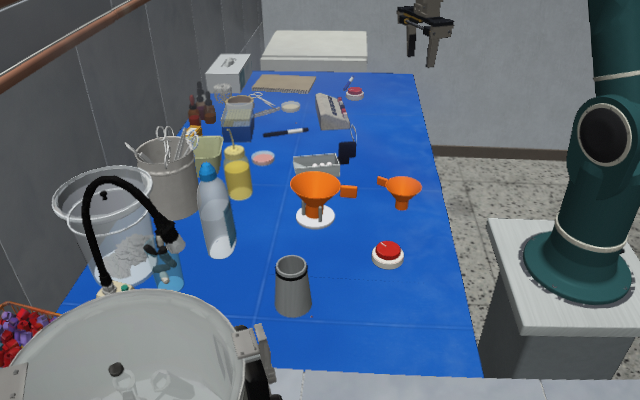

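The top view shows the large funnel at about (333,195) with its tab toward (334,228). The small look-alike is at (358,285), the jar mouth at (213,185), and the scoop at (420,195) with its black grip at (430,226). The side view agrees, with the funnel at (316,190), the jar at (292,288) and the scoop grip at (347,152). Next I fit precise poses.

```bash
cat >> h.py <<'E'
from scipy.optimize import least_squares
def circ(q,r=None):
    f=lambda p:np.hypot(q[:,0]-p[0],q[:,1]-p[1])-(p[2] if r is None else r)
    s=least_squares(f,[*np.median(q[:,:2],0),30.][:3 if r is None else 2],loss="soft_l1"); return s.x.round(1),len(q)
E
python3 - <<'E'
from h import *
for n in ("top","side"):
    z=np.load(n+"0.npz"); P=z["P"]; im=z["im"]; hsv=cv2.cvtColor(im,cv2.COLOR_BGR2HSV)
    X,Y,Z=P[...,0],P[...,1],P[...,2]; ok=(z["d"]>0)
    org=ok&(hsv[...,0]<18)&(hsv[...,1]>150)&(np.hypot(X-535,Y+134)<110)&(Z>15)
    for lo in (82,86): print(n,"rim",lo,circ(P[org&(Z>lo)&(np.hypot(X-532,Y+134)>45)&(X>490)]), )
    c=P[org&(X>490)&(Z>40)]; 
    # extents of rim
    print(" ext",np.percentile(c,[1,99],axis=0).round(1).tolist())
    t=P[org&(X<472)&(Z>58)]; print(" tab",len(t),t.mean(0).round(1),np.percentile(t,[2,98],axis=0).round(1).tolist(), np.degrees(np.polyfit(t[:,0],t[:,1],1)[0]).round(1))
    j=ok&(np.hypot(X-556,Y-132)<45)
    print(" jar top",circ(P[j&(Z>89)&(Z<100)]),P[j&(Z>89)&(Z<100)][:,2].mean(), circ(P[j&(Z>20)&(Z<75)&(np.hypot(X-556,Y-132)>22)]))
    g=ok&(X>430)&(X<545)&(Y>-400)&(Y<-290)&(Z>40)&(Z<90); q=P[g&(hsv[...,2]<90)]
    print(" grip",len(q),q.mean(0).round(1),np.percentile(q,[2,98],axis=0).round(1).tolist())
    w=ok&(X>430)&(X<640)&(Y>-400)&(Y<-270)&(Z>5)&(hsv[...,1]<90)&(Z<90); r=cv2.minAreaRect(P[w][:,:2].astype(np.float32)); print(" scoop rect",r)
    q2=q[:,:2]; r=cv2.minAreaRect(q2.astype(np.float32)); print(" grip rect",r)
z=np.load("top0.npz"); im=z["im"]
a=cv2.resize(im[160:245,390:450],None,fx=6,fy=6,interpolation=cv2.INTER_CUBIC)
b=cv2.resize(im[160:245,300:365],None,fx=6,fy=6,interpolation=cv2.INTER_CUBIC)
cv2.imwrite("pics/c0.png",np.hstack([a,b]))
E
```

```text
top rim 82 (array([ 537.5, -132.8,   50.2]), 345)
top rim 86 (array([ 537.6, -132.6,   51.2]), 206)
 ext [[490.9, -181.8, 43.8], [588.0, -83.7, 92.0]]
 tab 7 [ 459.1 -130.8   86.7] [[449.8, -134.2, 83.4], [470.5, -129.8, 90.8]] 9.6
 jar top (array([557.1, 131.1,  24.5]), 148) 93.70582232712655 (array([556.5, 130.2,  28.3]), 302)
 grip 181 [ 475.8 -344.7   70.2] [[455.5, -354.7, 42.6], [495.9, -337.9, 83.0]]
 scoop rect ((532.495361328125, -334.35198974609375), (157.8985595703125, 62.885501861572266), 13.358859062194824)
 grip rect ((475.9403381347656, -346.6533508300781), (42.187313079833984, 11.699902534484863), 12.756363868713379)
side rim 82 (array([ 535.8, -130.7,   51.5]), 265)
side rim 86 (array([ 535.9, -130.7,   52.5]), 128)
 ext [[492.2, -183.5, 43.1], [586.8, -79.8, 90.6]]
 tab 123 [ 459.8 -127.7   74.5] [[449.0, -132.0, 59.7], [470.4, -124.3, 86.0]] -0.4
 jar top (array([555.7, 134. ,  24.4]), 229) 92.4971197142394 (array([555.7, 135.3,  27.8]), 1051)
 grip 244 [ 474.2 -341.5   60.8] [[454.0, -349.6, 41.2], [494.3, -334.8, 79.2]]
 scoop rect ((533.8739013671875, -331.70269775390625), (152.67611694335938, 70.06005096435547), 12.483966827392578)
 grip rect ((474.69146728515625, -342.80169677734375), (44.36992645263672, 13.350422859191895), 12.660078048706055)
```

View pics/c0.png

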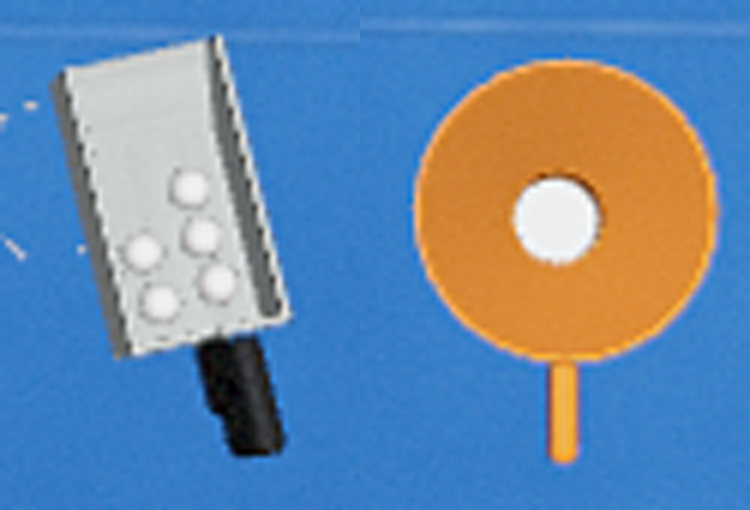

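The crop shows the scoop yawed about 13° with five balls at its rear. The funnel tab points along world −x, so the funnel's yaw is about 0. I'll move over the funnel tab.

Call:
{"op": "drive_tool", "data": {"deltas": [[[0.04, -0.036, 0.0], 0.1, 0.045], [[0.085, -0.078, 0.0], 0.2, 0.045], [[0.13, -0.119, 0.0], 0.3, 0.045], [[0.175, -0.16, 0.0], 0.4, 0.045], [[0.22, -0.2015, 0.01], 0.4517, 0.045], [[0.265, -0.2425, 0.03], 0.4517, 0.045], [[0.31, -0.2835, 0.05], 0.4517, 0.045], [[0.345, -0.316, 0.07], 0.4517, 0.045], [[0.3595, -0.3291, 0.085], 0.4517, 0.045], [[0.3595, -0.3291, 0.095], 0.4517, 0.045]], "newtons": 50}}

```text
time_s: 2.15
eef_pos: [463.9, -130.3, 130.1]
eef_rot: [[1.0, 0.003, -0.0], [0.003, -1.0, 0.0], [-0.0, -0.0, -1.0]]
wrist_force: [0.3, 0.0, 0.9]
finger_gap: 44.8
grip_force: 0.0
```

Call:
{"op": "drive_tool", "data": {"deltas": [[[0, 0, 0.03], 0, 0.045], [[0, 0, 0.05], 0, 0.045], [[0, 0, 0.06], 0, 0.045], [[0, 0, 0.06], 0, 0.045], [[0, 0, 0.06], 0, 0.02], [[0, 0, 0.06], 0, 0.005], [[0, 0, 0.06], 0, 0.005], [[0, 0, 0.06], 0, 0.005], [[0, 0, 0.06], 0, 0.005], [[0, 0, 0.06], 0, 0.005]], "newtons": 50}}

```text
time_s: 3.4
eef_pos: [463.8, -131.9, 70.8]
eef_rot: [[1.0, -0.0, 0.001], [-0.0, -1.0, -0.0], [0.001, 0.0, -1.0]]
wrist_force: [-1.0, -0.8, 3.0]
finger_gap: 9.9
grip_force: 50.0
```

Call:
{"op": "drive_tool", "data": {"deltas": [[[0, 0, -0.015], 0, 0.005], [[0, 0, -0.035], 0, 0.005], [[0, 0, -0.06], 0, 0.005], [[0, 0, -0.085], 0, 0.005], [[0.004, -0.04, -0.11], 0, 0.005], [[0.01, -0.1, -0.125], 0, 0.005], [[0.014, -0.16, -0.125], 0, 0.005], [[0.017, -0.215, -0.125], 0, 0.005], [[0.019, -0.25, -0.125], 0, 0.005], [[0.0195, -0.2645, -0.125], 0, 0.005]]}}

```text
time_s: 4.65
eef_pos: [482.5, 134.8, 196.1]
eef_rot: [[1.0, 0.003, -0.0], [0.003, -1.0, 0.0], [-0.0, -0.0, -1.0]]
wrist_force: [-0.0, -0.1, -0.8]
finger_gap: 9.9
grip_force: 50.0
```

```bash
cat > f.py <<'E'
from h import *
import sys
o=get_obs(); print(o["time_s"],o["eef_pos"].round(1) if hasattr(o["eef_pos"],"round") else o["eef_pos"],o["finger_gap"],o["grip_force"])
tcp=np.array(o["eef_pos"]); vis=[]
for n in ("top","side"):
    im,d=grab_frame(n); P=cloud(n,d); hsv=cv2.cvtColor(im,cv2.COLOR_BGR2HSV); X,Y,Z=P[...,0],P[...,1],P[...,2]; ok=d>0
    org=ok&(hsv[...,0]<18)&(hsv[...,1]>150)&(np.hypot(X-tcp[0]-73,Y-tcp[1])<60)
    zt=np.percentile(Z[org],97); q=P[org&(Z>zt-8)&(X>tcp[0]+30)]
    print(n,"rim",circ(q,52),"ztop",zt.round(1))
    A=np.c_[q[:,:2]-q[:,:2].mean(0),np.ones(len(q))]; print("  tilt deg",np.degrees(np.linalg.lstsq(A,q[:,2],rcond=None)[0][:2]).round(1))
    s=P[org&(Z<zt-50)]; 
    if len(s): print("  spout",len(s),s.mean(0).round(1),np.percentile(s,[2,98],axis=0).round(1).tolist())
    j=ok&(np.hypot(X-556,Y-132)<45)&(Z<100)
    print("  jar low",circ(P[j&(Z>20)&(Z<75)&(np.hypot(X-556,Y-132)>22)]) if (j&(Z>20)&(Z<75)).sum()>20 else 0)
    ys,xs=np.where(org); a=im[max(0,ys.min()-20):ys.max()+90,max(0,xs.min()-30):xs.max()+30]; vis.append(cv2.resize(a,(390,390)))
cv2.imwrite(f"pics/{sys.argv[1]}.png",np.hstack(vis))
E
python3 f.py f1
```

```text
4.65 [482.5 134.8 196.1] 9.863810964576535 49.99594688415527
top rim (array([554.1, 135.1]), 340) ztop 215.7
  tilt deg [-17.9  -0.8]
  spout 64 [564.3 146.2 151.1] [[545.6, 116.4, 101.8], [577.1, 152.2, 165.3]]
  jar low (array([558.1, 129.7,  27.7]), 135)
side rim (array([554.1, 138.2]), 544) ztop 213.8
  tilt deg [1.5 1. ]
  spout 326 [556.9 150.3 150.8] [[540.6, 119.9, 137.0], [575.3, 157.1, 163.4]]
  jar low (array([555.7, 135.2,  27.8]), 1061)
```

View pics/f1.png

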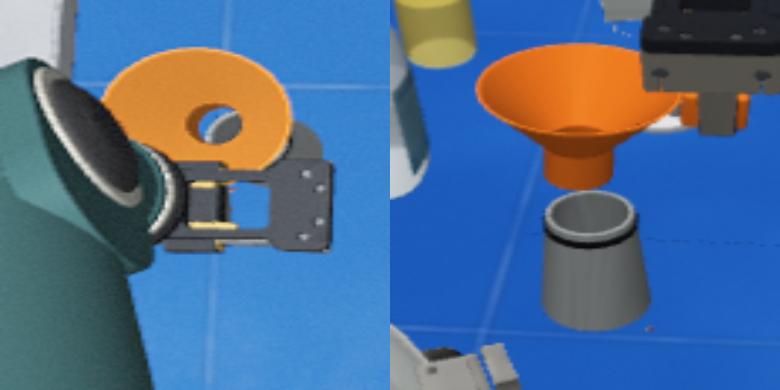

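The funnel is held level above the jar, with the spout just over the mouth in the side view. I'll lower part way, let it settle and measure the spout against the jar.

Call:
{"op": "drive_tool", "data": {"deltas": [[[0, 0, 0.01], 0, 0.005], [[0, 0, 0.02], 0, 0.005], [[0, 0, 0.025], 0, 0.005], [[0, 0, 0.025], 0, 0.005], [[0, 0, 0.025], 0, 0.005], [[0, 0, 0.025], 0, 0.005], [[0, 0, 0.025], 0, 0.005], [[0, 0, 0.025], 0, 0.005], [[0, 0, 0.025], 0, 0.005], [[0, 0, 0.025], 0, 0.005]]}}

```text
time_s: 6.0
eef_pos: [483.0, 132.7, 170.6]
eef_rot: [[1.0, 0.0, 0.0], [0.0, -1.0, -0.0], [0.0, 0.0, -1.0]]
wrist_force: [0.6, 0.3, -0.9]
finger_gap: 9.4
grip_force: 50.0
```

```bash
python3 f.py f2; python3 - <<'E'
from h import *
im,d=grab_frame("side"); P=cloud("side",d); hsv=cv2.cvtColor(im,cv2.COLOR_BGR2HSV); X,Y,Z=P[...,0],P[...,1],P[...,2]; ok=d>0
org=ok&(hsv[...,0]<18)&(hsv[...,1]>150)&(np.hypot(X-556,Y-132)<60)
zb=np.percentile(Z[org],1); print("zbot",zb)
for lo,hi in((3,14),(10,24)):
    s=P[org&(Z>zb+lo)&(Z<zb+hi)&(np.hypot(X-556,Y-134)<32)]; print("spout",circ(s,19.5),circ(s))
for lo,hi in ((10,30),(30,50),(50,70)):
    q=P[ok&~org&(np.hypot(X-556,Y-132)<45)&(Z>lo)&(Z<hi)&(Y>135)]; r=34-8*((lo+hi)/2)/95; print("jar",circ(q,r))
q=P[ok&~org&(np.hypot(X-556,Y-132)<32)&(Z>88)&(Z<100)];print("mouth",circ(q,24.5))
E
```

```text
6.0 [483.  132.7 170.6] 9.355139810513885 49.996474385261536
top rim (array([554.9, 133.1]), 309) ztop 190.6
  tilt deg [-39.3   2.2]
  spout 60 [564.5 145.3 129. ] [[547.5, 132.3, 115.4], [577.5, 151.4, 140.5]]
  jar low (array([558. , 129.3,  27.8]), 145)
side rim (array([554.5, 135.1]), 510) ztop 188.3
  tilt deg [2.  1.1]
  spout 331 [557.9 144.9 125.6] [[541.4, 116.1, 110.0], [575.2, 154.0, 138.1]]
  jar low (array([555.7, 135.2,  27.8]), 1043)
zbot 113.0560043940448
spout (array([559.9, 133.6]), 109) (array([559.9, 134.1,  19.1]), 109)
spout (array([559.5, 134. ]), 178) (array([559.3, 134.9,  18.4]), 178)
jar (array([556.1, 132.7]), 323)
jar (array([556.2, 132.4]), 314)
jar (array([556.3, 132.4]), 299)
mouth (array([555.8, 134.1]), 186)
```

Spout bottom is about 3.5 mm too far in +x relative to the mouth because the funnel is slightly tilted in the grip. I'll correct that and enter the mouth.

Call:
{"op": "drive_tool", "data": {"deltas": [[[-0.0035, 0, 0.0], 0, 0.005], [[-0.0035, 0, 0.004], 0, 0.005], [[-0.0035, 0, 0.008], 0, 0.005], [[-0.0035, 0, 0.012], 0, 0.005], [[-0.0035, 0, 0.016], 0, 0.005], [[-0.0035, 0, 0.02], 0, 0.005], [[-0.0035, 0, 0.024], 0, 0.005], [[-0.0035, 0, 0.028], 0, 0.005], [[-0.0035, 0, 0.03], 0, 0.005], [[-0.0035, 0, 0.03], 0, 0.005]]}}

```text
time_s: 7.4
eef_pos: [479.5, 132.7, 140.4]
eef_rot: [[1.0, 0.0, -0.0], [0.0, -1.0, -0.0], [-0.0, 0.0, -1.0]]
wrist_force: [0.4, 0.5, -1.0]
finger_gap: 9.7
grip_force: 50.0
```

Call:
{"op": "drive_tool", "data": {"deltas": [[[0, 0, 0.004], 0, 0.005], [[0, 0, 0.008], 0, 0.005], [[0, 0, 0.012], 0, 0.005], [[0, 0, 0.015], 0, 0.005], [[0, 0, 0.018], 0, 0.005], [[0, 0, 0.018], 0, 0.005], [[0, 0, 0.018], 0, 0.005], [[0, 0, 0.018], 0, 0.005], [[0, 0, 0.018], 0, 0.005], [[0, 0, 0.018], 0, 0.005]], "newtons": 12}}

```text
time_s: 8.65
eef_pos: [479.7, 132.7, 122.7]
eef_rot: [[1.0, 0.0, 0.0], [0.0, -1.0, 0.0], [0.0, -0.0, -1.0]]
wrist_force: [1.0, -1.0, -0.2]
finger_gap: 9.7
grip_force: 12.0
```

```bash
python3 f.py f3
```

```text
8.65 [479.7 132.7 122.7] 9.686354297074619 11.9993457198143
top rim (array([551.6, 133.2]), 275) ztop 142.4
  tilt deg [-36.1   2.2]
  spout 52 [561.2 144.3  75.1] [[530.9, 117.7, 13.8], [574.2, 155.0, 91.9]]
  jar low (array([556. , 130.3,  30.2]), 16)
side rim (array([551. , 135.2]), 482) ztop 140.9
  tilt deg [1.7 1. ]
  spout 90 [557.3 119.2  85. ] [[543.0, 115.6, 78.0], [570.8, 126.9, 90.5]]
  jar low (array([555.9, 133.2,  29.5]), 870)
```

View pics/f3.png

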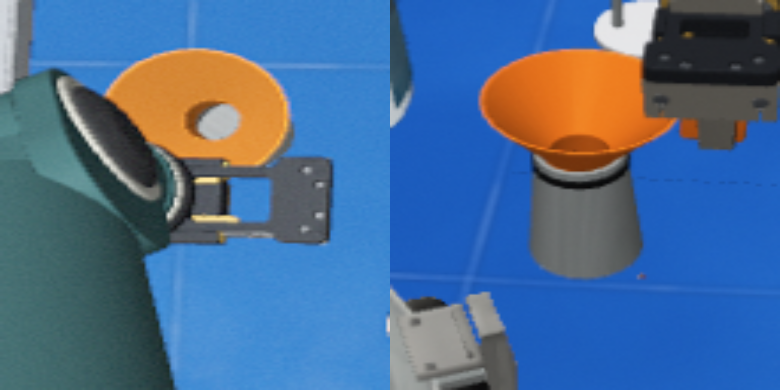

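The spout is in the mouth and the funnel is nearly seated. I'll nudge it toward centre, lower, release and rise.

Call:
{"op": "drive_tool", "data": {"deltas": [[[0.002, 0, 0.001], 0, 0.005], [[0.002, 0, 0.0025], 0, 0.005], [[0.002, 0, 0.0025], 0, 0.012], [[0.002, 0, 0.0025], 0, 0.018], [[0.002, 0, 0.0025], 0, 0.03], [[0.002, 0, 0.0025], 0, 0.03], [[0.002, 0, -0.02], 0, 0.03], [[0.002, 0, -0.05], 0, 0.03], [[-0.01, 0.01, -0.09], 0, 0.04], [[-0.03, 0.04, -0.12], 0, 0.045]], "newtons": 12}}

```text
time_s: 10.0
eef_pos: [449.8, 93.6, 244.1]
eef_rot: [[1.0, 0.003, 0.002], [0.003, -1.0, 0.001], [0.002, -0.001, -1.0]]
wrist_force: [0.6, -0.9, 0.3]
finger_gap: 44.6
grip_force: 0.0
```

```bash
cat > g.py <<'E'
from h import *
for n in ("top","side"):
    im,d=grab_frame(n); P=cloud(n,d); hsv=cv2.cvtColor(im,cv2.COLOR_BGR2HSV); X,Y,Z=P[...,0],P[...,1],P[...,2]; ok=d>0
    org=ok&(hsv[...,0]<18)&(hsv[...,1]>150)&(np.hypot(X-556,Y-132)<60)&(Z<160)
    zt=np.percentile(Z[org],97); q=P[org&(Z>zt-8)&(X>505)]
    A=np.c_[q[:,:2]-q[:,:2].mean(0),np.ones(len(q))]
    print(n,"rim",circ(q,52),"ztop",zt.round(1),"tilt",np.degrees(np.linalg.lstsq(A,q[:,2],rcond=None)[0][:2]).round(1))
    t=P[ok&(hsv[...,0]<18)&(hsv[...,1]>150)&(X<500)&(X>440)&(abs(Y-132)<60)&(Z>70)]
    if len(t): print("  tab",len(t),t.mean(0).round(1),np.percentile(t,[2,98],axis=0).round(1).tolist())
    cv2.imwrite(f"pics/{n}_last.png",im)
E
python3 g.py; python3 -c "
from h import *
o=get_obs(); print(o['eef_pos'],o['time_s'])"
```

```text
top rim (array([552.2, 131.4]), 329) ztop 141.1 tilt [2.6 0.4]
  tab 10 [495.  121.6 156.8] [[483.9, 82.5, 119.7], [499.4, 127.7, 368.0]]
side rim (array([552.3, 133.7]), 500) ztop 140.1 tilt [2.4 1.5]
  tab 307 [482.4 137.  124.5] [[466.1, 131.5, 109.8], [498.9, 139.8, 136.2]]
[449.96705515  90.58782729 245.46377432] 10.1
```

Call:
{"op": "drive_tool", "data": {"deltas": [[[0.002, 0.04, 0.0], 0, 0.045], [[0.005, 0.095, 0.0], 0, 0.045], [[0.008, 0.15, 0.0], 0, 0.045], [[0.012, 0.205, 0.0], -0.05, 0.045], [[0.016, 0.26, 0.01], -0.1, 0.045], [[0.019, 0.315, 0.03], -0.15, 0.045], [[0.022, 0.37, 0.06], -0.2, 0.045], [[0.025, 0.415, 0.09], -0.225, 0.045], [[0.0257, 0.4373, 0.12], -0.225, 0.045], [[0.0257, 0.4373, 0.142], -0.225, 0.045]], "newtons": 60}}

```text
time_s: 11.35
eef_pos: [474.3, -346.3, 97.8]
eef_rot: [[0.975, 0.22, -0.002], [0.22, -0.975, 0.0], [-0.002, -0.001, -1.0]]
wrist_force: [0.6, 0.0, 0.6]
finger_gap: 45.3
grip_force: 0.0
```

```bash
python3 g.py; python3 - <<'E'
from h import *
for n in ("top","side"):
    z=np.load(n+"0.npz"); P=z["P"]; hsv=cv2.cvtColor(z["im"],cv2.COLOR_BGR2HSV); X,Y,Z=P[...,0],P[...,1],P[...,2]
    org=(z["d"]>0)&(hsv[...,0]<18)&(hsv[...,1]>150)&(np.hypot(X-536,Y+132)<60); zt=np.percentile(Z[org],97); q=P[org&(Z>zt-8)&(X>485)]
    A=np.c_[q[:,:2]-q[:,:2].mean(0),np.ones(len(q))]
    print("init",circ(q,52),zt,np.degrees(np.linalg.lstsq(A,q[:,2],rcond=None)[0][:2]).round(1))
o=get_obs(); print(o['eef_pos'],o['time_s'])
a=cv2.imread("pics/top_last.png"); b=cv2.imread("pics/side_last.png")
cv2.imwrite("pics/s1.png",np.hstack([cv2.resize(a[140:260,180:460],None,fx=1.8,fy=1.8)[:216],cv2.resize(b[120:340,240:400],(157,216))]))
E
```

```text
top rim (array([553. , 130.5]), 395) ztop 141.3 tilt [2.4 0.3]
  tab 50 [482.9 127.4 127.1] [[467.2, 126.5, 114.1], [498.8, 129.6, 138.4]]
side rim (array([552.2, 133.7]), 484) ztop 140.2 tilt [2.2 1.5]
  tab 308 [482.4 137.  124.6] [[466.1, 131.9, 109.5], [498.9, 139.7, 136.4]]
init (array([ 537.2, -132.6]), 386) 90.37748033794895 [2.1 0.2]
init (array([ 536.2, -130.2]), 335) 88.90883556917619 [1.9 0.7]
[ 473.54918574 -343.35180349   96.93732223] 11.45
```

View pics/s1.png

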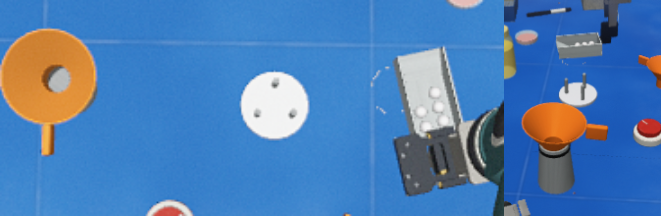

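The funnel sits level: its tilt reading matches the one it had in the rest. The gripper straddles the scoop's grip plate, so I'll descend and grip.

Call:
{"op": "drive_tool", "data": {"deltas": [[[0, 0, 0.025], 0, 0.045], [[0, 0, 0.04], 0, 0.045], [[0, 0, 0.0465], 0, 0.045], [[0, 0, 0.0465], 0, 0.045], [[0, 0, 0.0465], 0, 0.02], [[0, 0, 0.0465], 0, 0.005], [[0, 0, 0.0465], 0, 0.005], [[0, 0, 0.0465], 0, 0.005], [[0, 0, 0.0465], 0, 0.005], [[0, 0, 0.0465], 0, 0.005]], "newtons": 60}}

```text
time_s: 12.7
eef_pos: [475.4, -345.0, 54.4]
eef_rot: [[0.975, 0.223, 0.0], [0.223, -0.975, -0.001], [0.0, 0.001, -1.0]]
wrist_force: [-0.8, -1.1, 3.3]
finger_gap: 11.6
grip_force: 60.0
```

Call:
{"op": "drive_tool", "data": {"deltas": [[[0, 0, -0.005], 0, 0.005], [[0, 0, -0.015], 0, 0.005], [[0, 0, -0.03], 0, 0.005], [[0, 0, -0.05], 0, 0.005], [[0, 0, -0.08], 0, 0.005], [[0, 0, -0.11], 0, 0.005], [[0, 0, -0.14], 0, 0.005], [[0, 0, -0.165], 0, 0.005], [[0, 0, -0.18], 0, 0.005], [[0, 0, -0.18], 0, 0.005]], "newtons": 60}}

```text
time_s: 13.95
eef_pos: [475.6, -344.8, 235.4]
eef_rot: [[0.975, 0.223, 0.002], [0.223, -0.975, -0.001], [0.002, 0.002, -1.0]]
wrist_force: [-0.2, 0.4, -1.9]
finger_gap: 11.7
grip_force: 60.0
```

```bash
cat > s.py <<'E'
from h import *
import sys
o=get_obs(); t=np.array(o["eef_pos"]); print(o["time_s"],t.round(1),o["finger_gap"],o["grip_force"])
im,d=grab_frame("side"); P=cloud("side",d); hsv=cv2.cvtColor(im,cv2.COLOR_BGR2HSV); X,Y,Z=P[...,0],P[...,1],P[...,2]; ok=d>0
w=ok&(hsv[...,1]<70)&(hsv[...,2]>80)&(X>t[0]+10)&(X<t[0]+160)&(abs(Y-t[1])<70)&(Z>t[2]-160)&(Z<t[2]-5)
a=np.array(o["eef_rot"])[:,0]; p=P[w]; s=(p-t)@a; z=p[:,2]-t[2]-8
print(len(p)); 
for lo in range(10,160,15):
    k=(s>lo)&(s<lo+15)
    if k.sum()>3: print(lo,k.sum(),np.percentile(z[k],[3,50,97]).round(1))
ys,xs=np.where(w); c=im[max(0,ys.min()-50):ys.max()+50,max(0,xs.min()-50):xs.max()+50]
cv2.imwrite(f"pics/{sys.argv[1]}.png",cv2.resize(c,None,fx=2.5,fy=2.5))
E
python3 s.py p0
```

```text
13.95 [ 475.6 -344.8  235.4] 11.706313848513062 59.97399151325226
1150
10 21 [-61.3 -35.6 -27.9]
25 169 [-63.  -42.1 -29.2]
40 149 [-62.1 -43.6 -30.3]
55 160 [-63.8 -44.4 -29.7]
70 148 [-61.3 -44.  -30. ]
85 151 [-60.4 -42.7 -29.8]
100 141 [-59.8 -43.8 -29.8]
115 154 [-59.4 -43.2 -29.4]
130 57 [-58.9 -43.8 -30.8]
```

View pics/p0.png

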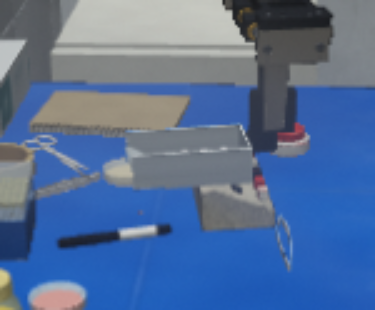

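The scoop is level in the grip. I'll carry it gently behind the funnel, along the scoop's +x.

Call:
{"op": "drive_tool", "data": {"deltas": [[[0.001, -0.006, -0.005], 0, 0.005], [[0.003, -0.02, -0.015], 0, 0.005], [[0.006, -0.04, -0.025], 0, 0.005], [[0.01, -0.067, -0.035], 0.02, 0.005], [[0.015, -0.097, -0.046], 0.04, 0.005], [[0.02, -0.129, -0.046], 0.06, 0.005], [[0.025, -0.161, -0.046], 0.08, 0.005], [[0.03, -0.193, -0.046], 0.1, 0.005], [[0.035, -0.225, -0.046], 0.12, 0.005], [[0.039, -0.257, -0.046], 0.14, 0.005]], "newtons": 60}}

```text
time_s: 15.25
eef_pos: [455.3, -82.9, 280.8]
eef_rot: [[0.996, 0.086, 0.001], [0.086, -0.996, -0.0], [0.001, 0.0, -1.0]]
wrist_force: [0.1, 1.0, -1.6]
finger_gap: 11.7
grip_force: 60.0
```

Call:
{"op": "drive_tool", "data": {"deltas": [[[0.0005, -0.03, 0], 0.015, 0.005], [[0.001, -0.06, 0], 0.03, 0.005], [[0.001, -0.09, 0], 0.045, 0.005], [[0.0015, -0.118, 0], 0.06, 0.005], [[0.002, -0.144, 0], 0.07, 0.005], [[0.002, -0.168, 0], 0.08, 0.005], [[0.0025, -0.188, 0], 0.085, 0.005], [[0.0027, -0.203, 0], 0.085, 0.005], [[0.0027, -0.213, 0], 0.085, 0.005], [[0.0027, -0.2178, 0], 0.085, 0.005]], "newtons": 60}}

```text
time_s: 16.5
eef_pos: [439.9, 132.3, 280.1]
eef_rot: [[1.0, 0.0, 0.0], [0.0, -1.0, -0.0], [0.0, 0.0, -1.0]]
wrist_force: [0.4, 0.7, -1.6]
finger_gap: 11.8
grip_force: 60.0
```

Call:
{"op": "drive_tool", "data": {"deltas": [[[0, 0, 0], 0, 0.005], [[0, 0, 0], 0, 0.005], [[0, 0, 0], 0, 0.005], [[0, 0, 0], 0, 0.005], [[0, 0, 0], 0, 0.005], [[0, 0, 0], 0, 0.005], [[0, 0, 0], 0, 0.005], [[0, 0, 0], 0, 0.005], [[0, 0, 0], 0, 0.005], [[0, 0, 0], 0, 0.005]], "newtons": 25}}

```text
time_s: 17.75
eef_pos: [440.1, 131.9, 280.1]
eef_rot: [[1.0, 0.0, -0.0], [0.0, -1.0, -0.0], [-0.0, 0.0, -1.0]]
wrist_force: [0.7, 0.3, -2.1]
finger_gap: 11.7
grip_force: 25.0
```

```bash
python3 s.py p1
```

```text
17.75 [440.1 131.9 280.1] 11.6836702718969 24.982970058918
3048
10 70 [-59.4 -29.5 -27. ]
25 418 [-61.1 -44.1 -28.3]
40 409 [-61.1 -45.1 -28.9]
55 404 [-61.3 -45.1 -28.9]
70 427 [-61.9 -45.3 -28.9]
85 392 [-61.7 -45.3 -29. ]
100 406 [-60.9 -45.9 -28.7]
115 410 [-60.2 -45.2 -28.9]
130 108 [-58.3 -43.4 -29.1]
145 4 [-148.3 -146.1 -144.4]
```

View pics/p1.png

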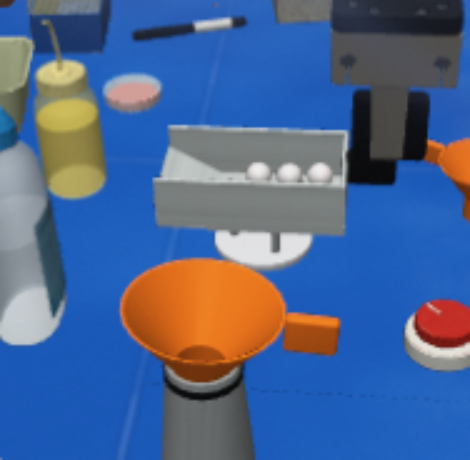

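The scoop is still level at 25 N with the balls in the rear half, and its lip is over the funnel. I'll lower the grip in steps so it droops slowly.

Call:
{"op": "drive_tool", "data": {"deltas": [[[0, 0, 0], 0, 0.005], [[0, 0, 0], 0, 0.005], [[0, 0, 0], 0, 0.005], [[0, 0, 0], 0, 0.005], [[0, 0, 0], 0, 0.005], [[0, 0, 0], 0, 0.005], [[0, 0, 0], 0, 0.005], [[0, 0, 0], 0, 0.005], [[0, 0, 0], 0, 0.005], [[0, 0, 0], 0, 0.005]], "newtons": 15}}

```text
time_s: 19.05
eef_pos: [440.1, 131.9, 280.1]
eef_rot: [[1.0, 0.0, -0.0], [0.0, -1.0, -0.0], [-0.0, 0.0, -1.0]]
wrist_force: [0.1, 0.5, -2.0]
finger_gap: 11.8
grip_force: 15.0
```

```bash
cat > t.py <<'E'
from h import *
o=get_obs(); t=np.array(o["eef_pos"]); print(o["time_s"],t.round(1),round(o["finger_gap"],1),round(o["grip_force"],1))
im,d=grab_frame("side"); P=cloud("side",d); hsv=cv2.cvtColor(im,cv2.COLOR_BGR2HSV); X,Y,Z=P[...,0],P[...,1],P[...,2]; ok=d>0
# near wall outer face: y ~ t+31
w=ok&(hsv[...,1]<70)&(hsv[...,2]>70)&(X>t[0]-60)&(X<t[0]+160)&(abs(Y-t[1]-31)<8)&(Z<t[2]-5)&(Z>80)&(np.hypot(X-t[0],Z-t[2]-8)<160)
p=P[w]; r=cv2.minAreaRect(np.c_[p[:,0]-t[0],p[:,2]-t[2]-8].astype(np.float32))
print(len(p),"rect",np.round(r[0],1),np.round(r[1],1),round(r[2],1)); b=cv2.boxPoints(r); print(b.round(0).tolist())
wh=ok&(hsv[...,1]<40)&(hsv[...,2]>225)&(abs(Y-132)<60)&(X>400)&(X<640)&(Z>20); print("white px",wh.sum(), P[wh].mean(0).round() if wh.any() else 0)
cv2.imwrite("pics/side_t.png",im)
E
python3 t.py
```

```text
19.05 [440.1 131.9 280.1] 11.8 15.0
1536 rect [ 78.6 -45.8] [ 37.3 110.8] 89.3
[[23.0, -64.0], [134.0, -65.0], [134.0, -28.0], [23.0, -26.0]]
white px 55 [497. 122. 242.]
```

Call:
{"op": "drive_tool", "data": {"deltas": [[[0, 0, 0], 0, 0.005], [[0, 0, 0], 0, 0.005], [[0, 0, 0], 0, 0.005], [[0, 0, 0], 0, 0.005], [[0, 0, 0], 0, 0.005], [[0, 0, 0], 0, 0.005], [[0, 0, 0], 0, 0.005], [[0, 0, 0], 0, 0.005], [[0, 0, 0], 0, 0.005], [[0, 0, 0], 0, 0.005]], "newtons": 10}}

```text
time_s: 20.35
eef_pos: [440.1, 131.9, 280.0]
eef_rot: [[1.0, -0.0, -0.0], [-0.0, -1.0, -0.0], [-0.0, 0.0, -1.0]]
wrist_force: [0.3, -0.1, -2.3]
finger_gap: 12.3
grip_force: 10.0
```

```bash
python3 t.py
```

```text
20.35 [440.1 131.9 280. ] 12.3 10.0
1539 rect [ 78.4 -45.9] [111.   37.2] 0.1
[[23.0, -27.0], [23.0, -65.0], [134.0, -64.0], [134.0, -27.0]]
white px 54 [497. 122. 242.]
```

Call:
{"op": "drive_tool", "data": {"deltas": [[[0, 0, 0], 0, 0.005], [[0, 0, 0], 0, 0.005], [[0, 0, 0], 0, 0.005], [[0, 0, 0], 0, 0.005], [[0, 0, 0], 0, 0.005], [[0, 0, 0], 0, 0.005], [[0, 0, 0], 0, 0.005], [[0, 0, 0], 0, 0.005], [[0, 0, 0], 0, 0.005], [[0, 0, 0], 0, 0.005]], "newtons": 7}}

```text
time_s: 21.65
eef_pos: [440.1, 131.9, 280.0]
eef_rot: [[1.0, 0.0, -0.0], [0.0, -1.0, -0.0], [-0.0, 0.0, -1.0]]
wrist_force: [0.0, -0.2, -2.1]
finger_gap: 11.9
grip_force: 7.0
```

```bash
python3 t.py
```

```text
21.65 [440.1 131.9 280. ] 11.9 7.0
1540 rect [ 77.9 -47. ] [ 38.1 111.4] 89.4
[[22.0, -65.0], [133.0, -67.0], [134.0, -29.0], [22.0, -27.0]]
white px 53 [497. 122. 242.]
```

Call:
{"op": "drive_tool", "data": {"deltas": [[[0, 0, 0], 0, 0.005], [[0, 0, 0], 0, 0.005], [[0, 0, 0], 0, 0.005], [[0, 0, 0], 0, 0.005], [[0, 0, 0], 0, 0.005], [[0, 0, 0], 0, 0.005], [[0, 0, 0], 0, 0.005], [[0, 0, 0], 0, 0.005], [[0, 0, 0], 0, 0.005], [[0, 0, 0], 0, 0.005]], "newtons": 6}}

```text
time_s: 22.95
eef_pos: [440.1, 131.9, 280.1]
eef_rot: [[1.0, 0.0, 0.0], [0.0, -1.0, -0.0], [0.0, 0.0, -1.0]]
wrist_force: [-0.3, -0.3, -2.6]
finger_gap: 12.0
grip_force: 6.0
```

```bash
python3 t.py
```

```text
22.95 [440.1 131.9 280.1] 12.0 6.0
1467 rect [ 55.7 -72.3] [ 37.2 111.9] 68.1
[[-3.0, -69.0], [101.0, -110.0], [115.0, -76.0], [11.0, -34.0]]
white px 58 [508. 124. 212.]
```

Call:
{"op": "drive_tool", "data": {"deltas": [[[0, 0, 0], 0, 0.005], [[0, 0, 0], 0, 0.005], [[0, 0, 0], 0, 0.005], [[0, 0, 0], 0, 0.005], [[0, 0, 0], 0, 0.005], [[0, 0, 0], 0, 0.005], [[0, 0, 0], 0, 0.005], [[0, 0, 0], 0, 0.005], [[0, 0, 0], 0, 0.005], [[0, 0, 0], 0, 0.005]], "newtons": 5}}

```text
time_s: 24.25
eef_pos: [440.1, 131.9, 280.1]
eef_rot: [[1.0, 0.0, -0.0], [0.0, -1.0, -0.0], [-0.0, 0.0, -1.0]]
wrist_force: [0.3, 0.1, -1.6]
finger_gap: 12.0
grip_force: 5.0
```

```bash
python3 t.py; python3 -c "
import cv2; im=cv2.imread('pics/side_t.png'); cv2.imwrite('pics/p2.png',cv2.resize(im[120:330,220:460],None,fx=2.5,fy=2.5))"
```

```text
24.25 [440.1 131.9 280.1] 12.0 5.0
1436 rect [ 43.6 -81.1] [ 37.3 111.7] 59.6
[[-14.0, -69.0], [82.0, -125.0], [101.0, -93.0], [5.0, -37.0]]
white px 56 [494. 123. 202.]
```

View pics/p2.png

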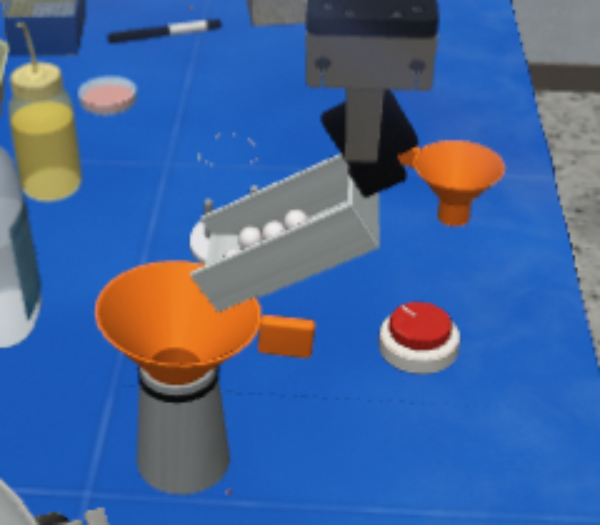

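Tilt is 30° with all balls still queued in the scoop and the lip over the funnel's near half. I'll continue.

Call:
{"op": "drive_tool", "data": {"deltas": [[[0, 0, 0], 0, 0.005], [[0, 0, 0], 0, 0.005], [[0, 0, 0], 0, 0.005], [[0, 0, 0], 0, 0.005], [[0, 0, 0], 0, 0.005], [[0, 0, 0], 0, 0.005], [[0, 0, 0], 0, 0.005], [[0, 0, 0], 0, 0.005], [[0, 0, 0], 0, 0.005], [[0, 0, 0], 0, 0.005]], "newtons": 4.2}}

```text
time_s: 25.55
eef_pos: [440.1, 131.9, 280.1]
eef_rot: [[1.0, 0.0, 0.0], [0.0, -1.0, -0.0], [0.0, 0.0, -1.0]]
wrist_force: [-0.1, -0.5, -1.9]
finger_gap: 11.7
grip_force: 4.2
```

```bash
python3 t.py
```

```text
25.55 [440.1 131.9 280.1] 11.7 4.2
1434 rect [ 44.  -80.6] [ 36.5 111.7] 60.0
[[-14.0, -68.0], [83.0, -124.0], [101.0, -93.0], [5.0, -37.0]]
white px 55 [494. 123. 202.]
```

Call:
{"op": "drive_tool", "data": {"deltas": [[[0, 0, 0], 0, 0.005], [[0, 0, 0], 0, 0.005], [[0, 0, 0], 0, 0.005], [[0, 0, 0], 0, 0.005], [[0, 0, 0], 0, 0.005], [[0, 0, 0], 0, 0.005], [[0, 0, 0], 0, 0.005], [[0, 0, 0], 0, 0.005], [[0, 0, 0], 0, 0.005], [[0, 0, 0], 0, 0.005]], "newtons": 3.4}}

```text
time_s: 26.85
eef_pos: [440.1, 131.9, 280.1]
eef_rot: [[1.0, 0.0, -0.0], [0.0, -1.0, -0.0], [-0.0, 0.0, -1.0]]
wrist_force: [-0.3, 0.0, -2.4]
finger_gap: 12.1
grip_force: 3.4
```

```bash
python3 t.py
```

```text
26.85 [440.1 131.9 280.1] 12.1 3.4
1427 rect [ 16.5 -92.5] [ 36.  112.2] 42.0
[[-34.0, -63.0], [41.0, -146.0], [67.0, -122.0], [-8.0, -39.0]]
white px 0 0
```

```bash
python3 - <<'E'
from h import *
for n in ("side","top"):
    im,d=grab_frame(n); P=cloud(n,d); cv2.imwrite(f"pics/{n}_b.png",im)
    for r in trace(n,"ball_0"):
        m=r["region"]&(d>0); print(n,round(r["confidence"],2),np.round(r["box"]),np.median(P[m],0).round() if m.any() else 0)
    hsv=cv2.cvtColor(im,cv2.COLOR_BGR2HSV)
    m=((hsv[...,1]<40)&(hsv[...,2]>215)&(P[...,0]>330)&(P[...,0]<700)&(abs(P[...,1]-132)<230)&(d>0)&(P[...,2]<250)).astype(np.uint8)
    k,l,s,c=cv2.connectedComponentsWithStats(m)
    for i in range(1,k):
        if s[i,4]>5: print(n,"white",c[i].round(),s[i,4],P[l==i].mean(0).round())
E
```

```text
side white [312. 224.] 49 [540. -93.   7.]
side white [387. 258.] 103 [384.  17.  17.]
top white [137. 156.] 1703 [630. 322.  20.]
top white [212. 180.] 25 [574. 142.  32.]
top white [215. 186.] 20 [563. 138.  20.]
top white [316. 197.] 59 [542. -95.   8.]
top white [202. 213.] 121 [489. 133. 159.]
top white [201. 225.] 16 [465. 131. 166.]
top white [202. 245.] 8 [427. 111. 242.]
top white [274. 265.] 192 [385.  -2.  18.]
top white [205. 255.] 8 [409. 108. 225.]
```

```bash
python3 -c "
import cv2,numpy as np
a=cv2.imread('pics/top_b.png')[160:270,170:250]; b=cv2.imread('pics/side_b.png')[150:310,240:370]
cv2.imwrite('pics/p3.png',np.hstack([cv2.resize(a,(400,550),interpolation=2),cv2.resize(b,(400,550),interpolation=2)]))"
```

```text
(no output)
```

View pics/p3.png

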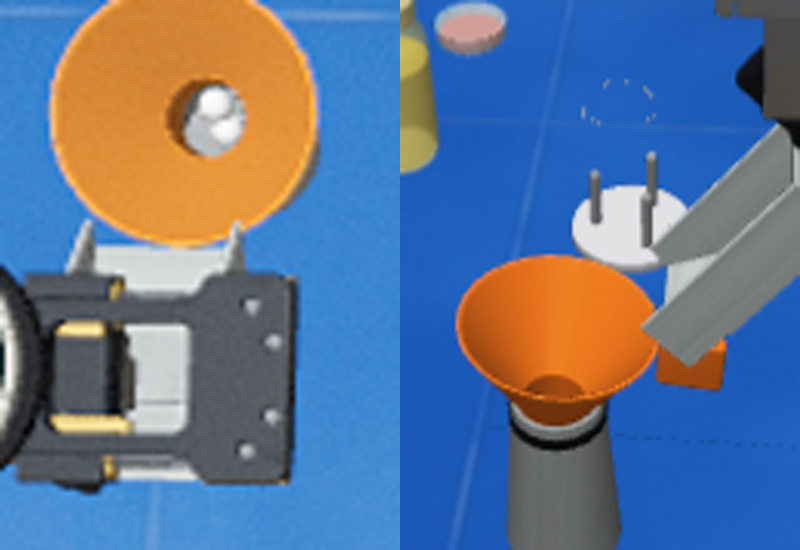

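The scoop is empty. White balls show in the jar through the funnel, around (212,183) in the top image, and none are on the bench. I'll regrip firmly and carry the scoop back to its spot.

Call:
{"op": "drive_tool", "data": {"deltas": [[[0, 0, 0], 0, 0.005], [[0, 0, -0.01], 0, 0.005], [[-0.005, 0, -0.025], 0, 0.005], [[-0.01, 0.01, -0.04], 0, 0.005], [[-0.005, 0.03, -0.045], 0, 0.005], [[0, 0.06, -0.045], 0, 0.005], [[0.01, 0.1, -0.045], 0, 0.005], [[0.02, 0.14, -0.045], 0, 0.005], [[0.03, 0.18, -0.045], 0, 0.005], [[0.04, 0.22, -0.045], 0, 0.005]], "newtons": 50}}

```text
time_s: 28.35
eef_pos: [480.0, -90.1, 326.5]
eef_rot: [[1.0, -0.0, 0.002], [-0.0, -1.0, -0.0], [0.002, 0.0, -1.0]]
wrist_force: [-0.3, 0.5, -1.7]
finger_gap: 12.1
grip_force: 50.0
```

Call:
{"op": "drive_tool", "data": {"deltas": [[[0.01, 0.04, 0], 0, 0.005], [[0.02, 0.08, 0], 0, 0.005], [[0.03, 0.12, 0.01], 0, 0.005], [[0.04, 0.16, 0.03], 0, 0.005], [[0.05, 0.2, 0.06], 0, 0.005], [[0.06, 0.235, 0.09], 0, 0.005], [[0.065, 0.25, 0.12], 0, 0.005], [[0.065, 0.256, 0.15], 0, 0.005], [[0.065, 0.256, 0.175], 0, 0.005], [[0.065, 0.256, 0.185], 0, 0.005]], "newtons": 50}}

```text
time_s: 29.6
eef_pos: [544.0, -344.5, 139.4]
eef_rot: [[1.0, -0.001, -0.002], [-0.001, -1.0, 0.001], [-0.002, -0.001, -1.0]]
wrist_force: [0.6, -0.2, -1.7]
finger_gap: 11.7
grip_force: 50.0
```

```bash
python3 - <<'E'
from h import *
o=get_obs(); t=np.array(o["eef_pos"]); print(o["time_s"],t.round(1))
for n in ("side","top"):
    im,d=grab_frame(n); P=cloud(n,d); cv2.imwrite(f"pics/{n}_c.png",im)
    hsv=cv2.cvtColor(im,cv2.COLOR_BGR2HSV); X,Y,Z=[P[...,i] for i in range(3)]
    m=(d>0)&(hsv[...,1]<70)&(hsv[...,2]>70)&(abs(X-t[0]-30)<150)&(abs(Y-t[1])<36)&(Z<t[2]-5)&(Z>4); q=P[m]
    print(n,len(q),np.percentile(q-[t[0],t[1],0],[1,50,99],axis=0).round().tolist())
    m=((hsv[...,1]<40)&(hsv[...,2]>215)&(X>330)&(X<700)&(abs(Y-132)<230)&(d>0)).astype(np.uint8)
    k,l,s,c=cv2.connectedComponentsWithStats(m)
    for i in range(1,k):
        if s[i,4]>5: print(n,"white",c[i].round(),s[i,4],P[l==i].mean(0).round())
E
python3 g.py
```

```text
29.6 [ 544.  -344.5  139.4]
side 917 [[-31.0, -32.0, 5.0], [19.0, 30.0, 55.0], [175.0, 36.0, 129.0]]
side white [313. 225.] 47 [540. -93.   7.]
side white [387. 258.] 101 [384.  17.  17.]
top 620 [[-31.0, -36.0, 10.0], [42.0, -8.0, 21.0], [178.0, 31.0, 105.0]]
top white [132. 139.] 480 [670. 335.  20.]
top white [146. 141.] 8 [665. 303.  19.]
top white [149. 154.] 13 [636. 293.  19.]
top white [134. 188.] 733 [554. 323.  20.]
top white [212. 180.] 22 [575. 142.  32.]
top white [215. 186.] 20 [563. 138.  20.]
top white [316. 197.] 60 [541. -95.   8.]
top white [122. 265.] 744 [379. 341.  20.]
top white [274. 265.] 187 [385.  -3.  18.]
top rim (array([552.3, 130.7]), 377) ztop 141.7 tilt [3.  0.2]
  tab 53 [484.3 127.7 128. ] [[467.4, 126.3, 114.1], [499.5, 134.0, 137.8]]
side rim (array([551.7, 133.5]), 461) ztop 140.6 tilt [3.  1.4]
  tab 313 [482.3 136.8 123.9] [[465.9, 131.5, 109.1], [499.0, 139.9, 135.9]]
```

Call:
{"op": "drive_tool", "data": {"deltas": [[[0, 0, 0.008], 0, 0.005], [[-0.004, 0, 0.016], 0, 0.005], [[-0.01, 0, 0.02], 0, 0.005], [[-0.018, 0, 0.024], 0, 0.005], [[-0.025, 0, 0.029], 0, 0.005], [[-0.032, 0, 0.034], 0, 0.005], [[-0.039, 0, 0.04], 0, 0.005], [[-0.046, 0, 0.046], 0, 0.005], [[-0.051, 0, 0.051], 0, 0.005], [[-0.056, 0, 0.056], 0, 0.005]], "newtons": 3.5}}

```text
time_s: 31.05
eef_pos: [489.0, -343.9, 83.5]
eef_rot: [[1.0, 0.0, 0.0], [0.0, -1.0, 0.0], [0.0, -0.0, -1.0]]
wrist_force: [0.5, -1.6, -0.3]
finger_gap: 12.0
grip_force: 3.5
```

Call:
{"op": "drive_tool", "data": {"deltas": [[[-0.004, 0, 0.004], 0, 0.005], [[-0.008, 0, 0.009], 0, 0.005], [[-0.012, 0, 0.014], 0, 0.005], [[-0.016, 0, 0.019], 0, 0.005], [[-0.02, 0, 0.024], 0, 0.005], [[-0.023, 0, 0.028], 0, 0.005], [[-0.025, 0, 0.03], 0, 0.005], [[-0.025, 0, 0.03], 0, 0.005], [[-0.025, 0, 0.03], 0, 0.005], [[-0.025, 0, 0.03], 0, 0.005]], "newtons": 3.5}}

```text
time_s: 32.3
eef_pos: [464.0, -344.1, 54.0]
eef_rot: [[1.0, 0.0, -0.0], [0.0, -1.0, 0.0], [-0.0, -0.0, -1.0]]
wrist_force: [0.1, 0.3, -1.3]
finger_gap: 12.3
grip_force: 3.5
```

```bash
cat > u.py <<'E'
from h import *
o=get_obs(); t=np.array(o["eef_pos"]); print(o["time_s"],t.round(1))
im,d=grab_frame("side"); P=cloud("side",d); hsv=cv2.cvtColor(im,cv2.COLOR_BGR2HSV); X,Y,Z=[P[...,i] for i in range(3)]
m=(d>0)&(hsv[...,1]<70)&(hsv[...,2]>70)&(X>t[0]-60)&(X<t[0]+160)&(abs(Y+344-31)<9)&(Z>3)&(Z<90); q=P[m]
r=cv2.minAreaRect(q[:,[0,2]].astype(np.float32)); print(len(q),cv2.boxPoints(r).round(0).tolist())
E
python3 u.py
```

```text
32.3 [ 464.  -344.1   54. ]
512 [[427.0, 31.0], [566.0, -39.0], [598.0, 26.0], [459.0, 95.0]]
```

```bash
cat >> u.py <<'E'
for lo in range(int(t[0])-70,int(t[0])+150,15):
    k=(q[:,0]>lo)&(q[:,0]<lo+15)
    if k.sum()>3: print(lo-int(t[0]),k.sum(),np.percentile(q[k,2],[5,95]).round(1))
E
python3 u.py
```

```text
32.35 [ 464.  -344.1   54. ]
520 [[431.0, 25.0], [568.0, -37.0], [598.0, 29.0], [461.0, 91.0]]
-10 28 [63.4 88.6]
5 37 [ 7.7 74.1]
20 64 [ 4.4 32.3]
35 67 [ 5. 34.]
50 69 [ 4.8 33.3]
65 68 [ 4.5 33.9]
80 67 [ 3.8 34. ]
95 63 [ 4.6 34.4]
110 57 [ 5.6 34.4]
```

The scoop is flat, with its wall tops at 34 mm along the whole length. I'll release and retreat straight up.

Call:
{"op": "drive_tool", "data": {"deltas": [[[0, 0, 0], 0, 0.014], [[0, 0, 0], 0, 0.02], [[0, 0, 0], 0, 0.03], [[0, 0, 0], 0, 0.04], [[0, 0, 0], 0, 0.045], [[0, 0, -0.02], 0, 0.045], [[0, 0, -0.05], 0, 0.045], [[0, 0, -0.09], 0, 0.045], [[0, 0, -0.13], 0, 0.045], [[0, 0, -0.15], 0, 0.045]]}}

```text
time_s: 33.65
eef_pos: [464.9, -344.7, 206.6]
eef_rot: [[1.0, -0.0, 0.003], [-0.0, -1.0, -0.002], [0.003, 0.002, -1.0]]
wrist_force: [-0.4, 0.1, -1.0]
finger_gap: 45.0
grip_force: 0.0
```

```bash
python3 u.py; python3 g.py; python3 - <<'E'
from h import *
for n in ("side","top"):
    z=np.load(n+"0.npz"); im,d=grab_frame(n); P=cloud(n,d)
    for l in ["wash","saline","timer","jar","ball_0"]:
        for r in trace(n,l)[:3]:
            m=r["region"]&(d>0); print(n,l,round(r["confidence"],2),np.round(r["box"]),np.median(P[m],0).round() if m.any() else 0)
E
```

```text
33.65 [ 464.9 -344.7  206.6]
484 [[477.0, 3.0], [587.0, 3.0], [587.0, 36.0], [477.0, 37.0]]
5 34 [ 4.9 34.3]
20 65 [ 4.9 33.2]
35 66 [ 4.7 32.5]
50 68 [ 6.1 33. ]
65 67 [ 4.8 34.1]
80 69 [ 3.6 33.7]
95 65 [ 4.7 32.7]
110 50 [ 6.4 32.2]
top rim (array([552.3, 130.4]), 394) ztop 141.3 tilt [3.  0.3]
  tab 53 [484.5 127.8 128.4] [[467.4, 126.3, 116.6], [499.8, 133.4, 138.8]]
side rim (array([551.6, 133.6]), 478) ztop 140.4 tilt [2.7 1.3]
  tab 313 [482.3 136.7 123.8] [[465.9, 131.1, 108.6], [498.9, 139.5, 135.8]]
side wash 0.71 [240. 165.  29.  72.] [ 722. -192.   73.]
side saline 0.96 [216. 210.  43.  98.] [716.  15. 105.]
side timer 0.55 [386. 252.  38.  28.] [384.  15.  21.]
side timer 0.55 [301. 251.  93.  51.] [552. 115. 122.]
side jar 0.81 [291. 293.  38.  54.] [551. 158.  47.]
top wash 0.9 [372. 111.  29.  38.] [ 716. -209.  102.]
top wash 0.47 [331. 199.  39.  41.] [ 540. -133.    8.]
top wash 0.41 [206. 192.  56.  70.] [556. 138. 124.]
top saline 0.74 [280. 107.  37.  44.] [710. -19. 138.]
top saline 0.37 [426. 213.  32.  66.] [ 555. -346.   10.]
top timer 0.76 [274. 263.  32.  30.] [384.  -2.  28.]
top jar 0.49 [220. 189.  24.  20.] [559. 150.   7.]
```

```bash
python3 - <<'E'
from h import *
im,d=grab_frame("top"); P=cloud("top",d)
k=(abs(P[...,0]-530)<80)&(abs(P[...,1]+344)<26)&(P[...,2]<32)&(P[...,2]>2); print("scoop interior z",np.percentile(P[k&(P[...,0]<570)][:,2],[50,90,99]).round(1))
for n in ("top","side"):
    i2,_=grab_frame(n); D=(cv2.absdiff(i2,np.load(n+"0.npz")["im"]).max(2)>45).astype(np.uint8)
    c,l,s,ce=cv2.connectedComponentsWithStats(D); print(n,[(ce[i].round().tolist(),int(s[i,4])) for i in range(1,c) if s[i,4]>8])
E
```

```text
scoop interior z [ 4.2  8.3 11.9]
top [([268.0, 91.0], 9), ([280.0, 100.0], 31), ([279.0, 117.0], 39), ([206.0, 184.0], 2318), ([499.0, 282.0], 24073), ([334.0, 196.0], 2032), ([215.0, 185.0], 13), ([528.0, 205.0], 9), ([604.0, 347.0], 3622)]
side [([355.0, 6.0], 426), ([425.0, 26.0], 1939), ([599.0, 49.0], 567), ([355.0, 16.0], 72), ([354.0, 25.0], 246), ([354.0, 57.0], 1398), ([614.0, 82.0], 250), ([352.0, 100.0], 89), ([588.0, 126.0], 962), ([624.0, 143.0], 539), ([323.0, 179.0], 2567), ([569.0, 166.0], 96), ([321.0, 164.0], 52), ([296.0, 248.0], 2803)]
```

```bash
python3 -c "
from station import sign_off
print(sign_off())"
```

```text
the job is handed in; nothing more can be done
None
```

I handed the job in at about 34 s: the funnel sits level in the upright jar, the balls were poured through it, and the empty scoop is flat on the bench. The cameras show no stray balls and the bottles and timer in place, but I could only see some of the five balls in the jar.

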